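# Check a conveyor roller under the ring lamp and bin it

## Task

Take the black lever of the tilting hump-backed rail track and, without touching the red-flanged roller, tilt the track so that the roller rolls slowly (always well below 0.4 m/s) to the yellow pointer under the white ring lamp; bring it to rest there and keep it there for at least 4 seconds to be looked at. Then tip it onward so that it rolls off the open end into the blue bin, lower the lever gently back down onto its stop and let go. Leave the lamp where it is set.

Things in the scene. Friction and masses are not known exactly. Their poses are not given: they have to be found in the camera images.
- rig: the whole fixed checking rig: grey base plate 200 x 360 mm, two uprights, a rubber rest block, a lamp slide rail and a blue catch bin at its -y end. Origin: under the hinge on the table; x across the track, y along the track towards the lever, z up. Its place and yaw (within 0.2 rad) vary. The hinge axis is parallel to the rig's x axis, 100 mm above the origin. Never moves during the task
- tilt (a joint): tilt of the track in rad, about the rig's x axis: 0 level, -0.17 lever fully down on its stop (start), +0.17 fully up. Positive: lever end up, roller rolls towards -y (to the lamp, the open end, the bin). The track weighs 0.7 kg, its lever end is heavier, so it falls back to -0.17 when let go; lifting it takes 1 to 4 N at the lever. No spring; friction 0.02 N m, damping 0.08 N m s/rad
- lever_grip (a point): middle of the black round lever grip (20 mm diameter, 95 mm long, along the track's y axis), 245 mm from the hinge axis and 12 mm above it in the track's frame; moves and tilts with the track. Axes are the track's (y along the grip outward, x across). Free on all sides; grasp from above with the fingers closing along x. The end stop of the track is 80 mm from here, towards the hinge
- track_mid (a point): point of the track 51 mm above the hinge axis, the roller's centre when it is on top of the hinge; axes are the track's (y along it to the lever). Two 10 mm steel rails, 40 mm apart, arched upward like a hump: on them the roller's centre follows an arc of radius 1.1 m with this point at its top, from y = +118 mm (against the end stop plate) to -190 mm (open end of the rails above the bin)
- roller: conveyor roller: dark rubber barrel 68 mm diameter between two red flanges (84 mm diameter), 62 mm long, about 200 g (+-30 percent). Origin: its centre; x axis: its rolling axis; y, z turn with it. At y on the track (track_mid frame, m) it is in unstable balance at tilt = y/1.1 rad; it accelerates at 6.3 m/s2 per rad of excess tilt, towards -y for more tilt; rolling friction: about 0.012 rad
- lamp (a joint): position of the ring lamp head along its slide rail in m, in the rig's +y direction from the hinge; set differently each time (-0.10 to +0.04), stiff, must not be moved
- mark (a point): the place for checking: centre line of the track at the yellow pointer, 151 mm above the table, directly below the centre of the white ring (100 mm diameter, 250 mm above the table); axes are the rig's. The pointer is a yellow bar 6 mm wide beside the track on the side away from the robot. The roller is at the mark when its centre has the same y as this point in the rig's frame
- bin_in (a point): centre of the inner floor of the blue catch bin (inside 140 x 195 mm, floor 9 mm above the table, side walls 62 mm high, end wall 120 mm), axes are the rig's, 242.5 mm from the hinge towards -y
Not all that is in view belongs to the job. There is more than one size of the roller; the job needs the largest.

How it is judged (in metres and radians):
On the way, in this order (a step that is already met when the one before it is completed fails the run):
1. the roller rests on the rails at the pointer, within 15 mm along the track and slower than 0.05 m/s, for 3.5 s (y of roller in the frame of mark between -0.015 and 0.015 m and horizontal distance between roller and mark below 0.03 m and z of roller in the frame of track_mid below 0.01 m and linear speed of roller below 0.05 m/s), for 3.5 s.
2. the roller lies in the blue bin (z of roller in the frame of bin_in below 0.06 m and y of roller in the frame of bin_in between -0.1 and 0.1 m), for 0.2 s.
At the end, for the whole second after the job is handed in: the roller lies inside the blue bin (centre less than 60 mm above its floor) and the lever is back down on its stop (tilt below -0.14 rad) (all of step 2 and x of roller in the frame of bin_in between -0.07 and 0.07 m and value of joint tilt below -0.14 rad); the robot touches nothing.
It fails at once if the roller runs along the track faster than 0.4 m/s (linear speed of roller above 0.4 m/s and y of roller in the frame of rig above -0.17 m).
It fails at once if the robot touches the roller (contact force between any of the arm, the fingers and roller above 0.3 N).
It fails at once if the lever is dropped onto its stop (track falling faster than 0.7 rad/s) (velocity of joint tilt below -0.7 rad/s).
It fails at once if the lamp is moved by more than 10 mm (distance of mark from where it was at the start of the episode above 0.01 m).
It also fails if it takes over 51 s, if anything falls off the work surface, if the arm or the gripper's body presses on something with over 40 N, if the wrist force passes 120 N, or if a joint passes its speed limit or range.

## Robot

A 7-joint arm with a two-finger parallel gripper is mounted at the origin on the work surface. World frame = base frame: x ahead of the robot, y to its left, z up, the work surface at z = 0. Lengths are in m, angles in degrees, forces in N, time in s.
With the tool pointing down it reaches from about 0.425 to 0.875 m from the base axis. Payload 4.7 kg.
Tool frame: the origin (TCP) lies on the centre line of the jaws, within the pads' length; the fingertips stand 17 mm ahead of it and the grasp point (between the pads) lies 2 mm behind it; z points along the fingers, y is the line along which they close (so a half turn about z gives the same grasp; the last joint's range is limited). The gripper opens to 87 mm and grips with 3 to 60 N. Pads are 19 mm wide; open, the fingers measure 117 mm over their backs; the gripper's body (75 mm by 190 mm) begins 51 mm behind the grasp point.
Start: joints at [75.98, 18.392, -4.016, 83.108, 1.295, 78.541, -3.26], TCP at [0.166, -0.628, 0.24] pointing down, gripper open.
Joint ranges: [-163.93, 163.93], [-17.29, 119.83], [-79.2, 71.16], [3.27, 140.29], [-89.18, 269.18], [5.43, 117.66], [-154.24, 154.24]. Speed limits (degrees/s): [147.25, 147.25, 180, 180, 180, 180, 180].

## Interface

Orientations are given as [roll, pitch, yaw] about the fixed x, y, z axes, in that order (R = Rz(yaw) Ry(pitch) Rx(roll)).
In Python, from cell import env, read_camera gives the robot as it stands.
- The arm moves only by the shell command python3 -m jog 'ROWS' [FORCE]. ROWS is JSON, a list of rows, each a list of 5 numbers: the opening, from 0 (shut) to 1 (fully open), then the shift along the tool's x, y, z each as a share of 0.02 m, from -1 to 1, then the turn about the tool's z as a share of 45 degrees, from -1 to 1. In form: [[gripper, x, y, z, yaw], ...]. A call has 1 to 12 rows; each row shifts and turns the commanded pose from where the row before left it, along the tool's axes as they then stand; what a row does not reach is not made up. A row lasts 1/12 s, in which the tool goes at most 41.7 mm and 7.16 degrees, less where a joint would pass 70% of its speed; a pose out of reach is approached as far as the arm can. A call with a number of a shift or a turn outside -1 to 1 is refused whole. A call with a gripper value outside its range is refused whole. The fingers move at their own pace and stop on an object; FORCE is the grip in N (left out, the last holds). Time passes only in rows, so rows that do not move let the fingers close. It gives the time, the measured TCP pose, the force, the opening and the grip force at its end, in the units of the state.
- env.get_obs(): the state, without advancing time (a new reading comes with each control period).
- read_camera(name): name is "scene" or "side" or "wrist"; returns a dict with "color" (384x512x3 uint8, red, green, blue), "range_z" (384x512 float32, m along the optical axis (not along the pixel's ray), 0 where there is no reading), "mtx" (3x3 intrinsics, pixels), "world_from_camera" (4x4, takes a point from camera to world coordinates); the wrist camera has in their place "T_tool_cam" (4x4, takes a point from camera to tool coordinates, whose origin is the TCP and whose axes are the flange's). Camera axes: x right, y down, z forward; pixel columns grow to the right and rows downward; lengths in m; the calibration is good to about 2 mm. A picture is of the moment at which its call begins: read the wrist's pose just before it.
- env.sign_off(): hands the job in; it is judged then, once.
The state is a dict: "time_s": time; "qpos": joint angles; "joint_velocities": joint speeds; "effort": joint torques, N m; "tool_pos": TCP position; "tool_rot": TCP orientation; "force": force on the tool from outside, world axes, zero at the start; "wrist_torque": the same for the moment, N m; "grip_width": finger opening in m; "grasp_force": force on a finger pad.
Only numpy, scipy, OpenCV 4.12 (cv2) and the standard library are available. Lean on these libraries where they do the work, as an engineer would, in place of code of your own. Each camera call takes 0.05 s, during which the arm holds its last target. There are 200 camera calls.

## Working session

There is one attempt and no reset: what is moved stays moved. The work goes in short steps, Python scripts to look and compute and a shell command to move; the robot and the scene stay as the last step left them, time stands still between calls to the robot, and variables do not carry over. Pictures are saved under pics/ and viewed, at most 10 in all, crops included, and the job is handed in when it is done.

```bash
ls; mkdir -p pics
python3 - <<'E'
from cell import env, read_camera
import cv2, numpy as np
o=env.get_obs(); print({k:np.round(v,3).tolist() for k,v in o.items()})
for n in ("scene","side"):
    c=read_camera(n); cv2.imwrite(f"pics/{n}0.png",c["color"][:,:,::-1]); np.savez(f"pics/{n}0.npz",**c); print(n,c["mtx"].tolist(),np.round(c["world_from_camera"],3).tolist())
E
```

```text
pics
{'time_s': 0.0, 'qpos': [75.978, 18.44, -4.017, 83.176, 1.295, 78.539, -3.262], 'joint_velocities': [0.098, -0.055, -0.11, -0.04, -0.015, 0.036, 0.126], 'effort': [0.001, -49.128, -0.404, -31.253, -0.064, 0.044, 0.0], 'tool_pos': [0.166, -0.628, 0.238], 'tool_rot': [-179.89, 0.006, 14.831], 'force': [0.548, 0.411, -0.046], 'wrist_torque': [0.038, 0.012, 0.021], 'grasp_force': 0.0, 'grip_width': 0.087}
scene [[404.59166327682516, 0.0, 256.03091379209013], [0.0, 404.59166327682516, 190.38981080729636], [0.0, 0.0, 1.0]] [[0.105, 0.791, -0.603, 1.085], [0.994, -0.077, 0.071, -0.06], [0.01, -0.607, -0.795, 0.886], [0.0, 0.0, 0.0, 1.0]]
side [[464.40091068958617, 0.0, 256.9691223888753], [0.0, 464.40091068958617, 195.3187616423152], [0.0, 0.0, 1.0]] [[-0.816, 0.334, -0.472, 1.064], [0.578, 0.449, -0.681, 0.762], [-0.015, -0.829, -0.56, 0.744], [0.0, 0.0, 0.0, 1.0]]
```

View pics/scene0.png

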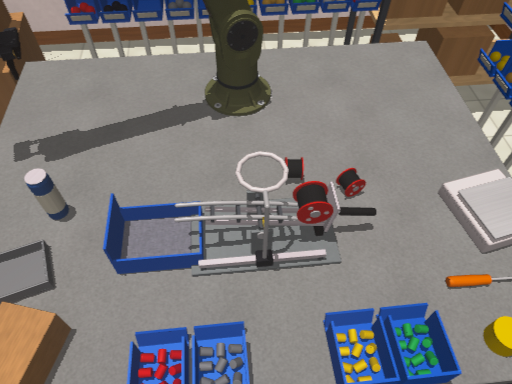

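View pics/side0.png

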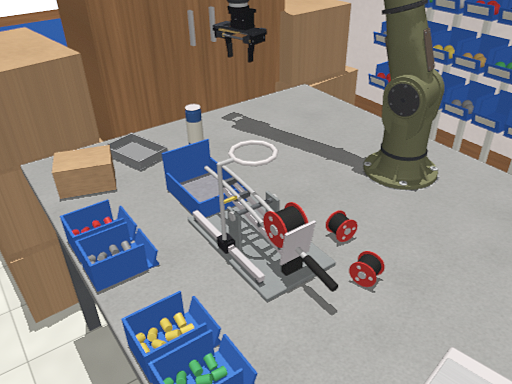

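The scene view shows three rollers. One is on the rails against the end stop at scene (314,203), and two smaller ones lie on the table at (294,168) and (350,182). The one on the rails looks largest. The black lever is at (357,211), the white ring at (262,172) and the blue bin at (155,240). Next I'll measure these and confirm in one crop.

```bash
cat > h.py <<'E'
import numpy as np, cv2
def cloud(c):
    h,w=c["range_z"].shape; v,u=np.mgrid[:h,:w]; z=c["range_z"]; K=c["mtx"]
    p=np.stack([(u-K[0,2])/K[0,0]*z,(v-K[1,2])/K[1,1]*z,z],-1)
    T=c["world_from_camera"]; P=p@T[:3,:3].T+T[:3,3]; P[z==0]=np.nan; return P
def circ(p):
    A=np.c_[2*p,np.ones(len(p))]; s=np.linalg.lstsq(A,(p**2).sum(1),rcond=None)[0]; return s[:2],np.sqrt(s[2]+s[0]**2+s[1]**2)
E
python3 - <<'E'
from h import *
for n,lev,ring,red in (("scene",(335,205,380,218),(232,148,292,195),[(292,178,336,226),(284,155,306,182),(335,167,368,198)]),("side",(300,250,340,292),(225,138,282,168),[(260,202,308,248),(325,210,358,243),(349,250,385,288)])):
    c=dict(np.load(f"pics/{n}0.npz")); P=cloud(c); I=c["color"].astype(int)
    def sel(b,m): 
        s=np.zeros(m.shape,bool); s[b[1]:b[3],b[0]:b[2]]=1; q=P[s&m]; return q[~np.isnan(q[:,0])]
    q=sel(lev,(I.max(2)<70)&(P[...,2]>.04)); m=q.mean(0); w=np.linalg.svd(q-m)[2][0]; t=(q-m)@w
    print(n,"lever n",len(q),"mean",m.round(4),"axis",w.round(3),"ext",np.percentile(t,[1,99]).round(4), "zmax",q[:,2].max().round(4))
    q=sel(ring,(I.min(2)>170)&(abs(P[...,2]-.25)<.02)); cc,r=circ(q[:,:2]); print(" ring",len(q),cc.round(4),r.round(4),"z",np.median(q[:,2]).round(4))
    for b in red:
        q=sel(b,(I[...,0]>130)&(I[...,1]<70)); print(" red",len(q),q.mean(0).round(4),np.ptp(np.sort(q,0)[3:-3],axis=0).round(3))
    q=P[(I[...,2]>110)&(I[...,0]<70)&(I[...,1]<110)]; q=q[(q[:,1]<.0)&(q[:,0]<.75)&(q[:,2]>.0)&(q[:,2]<.14)]; print(" bin",len(q),np.nanpercentile(q,[1,99],axis=0).round(3).tolist(), cv2.minAreaRect(q[:,:2].astype(np.float32)*1000))
    ye=P[(I[...,0]>180)&(I[...,1]>140)&(I[...,2]<80)]; ye=ye[(abs(ye[:,2]-.15)<.04)&(ye[:,0]<.7)]; print(" yellow",len(ye),ye.mean(0).round(4) if len(ye) else '')
c=cv2.imread("pics/side0.png"); cv2.imwrite("pics/crop1.png",cv2.resize(c[130:330,180:400],None,fx=3,fy=3,interpolation=2))
E
```

```text
scene lever n 263 mean [0.5593 0.25   0.0785] axis [ 0.011  0.987 -0.162] ext [-0.0439  0.0453] zmax 0.0904
 ring 447 [0.5565 0.0129] 0.0491 z 0.255
 red 110 [0.5553 0.1279 0.156 ] [0.063 0.066 0.03 ]
 red 28 [0.3709 0.1271 0.0553] [0.03  0.044 0.016]
 red 48 [0.4378 0.267  0.0573] [0.054 0.043 0.017]
 bin 597 [[-0.568, -0.628, 0.002], [0.63, -0.129, 0.123]] ((26.1661376953125, -393.3136291503906), (559.8466186523438, 1202.764404296875), 88.44654083251953)
 yellow 1 [0.6115 0.0117 0.1543]
side lever n 388 mean [0.5608 0.2556 0.075 ] axis [-0.006  0.99  -0.143] ext [-0.0539  0.0445] zmax 0.0872
 ring 353 [0.5602 0.0157] 0.0498 z 0.2525
 red 457 [0.5782 0.1372 0.1318] [0.064 0.074 0.079]
 red 312 [0.3787 0.1423 0.0348] [0.061 0.053 0.064]
 red 473 [0.4491 0.2816 0.0362] [0.062 0.07  0.061]
 bin 4355 [[-0.733, -2.068, 0.001], [0.66, -0.023, 0.135]] ((-14.288818359375, -1041.6231689453125), (1381.72900390625, 2128.372802734375), 2.789365530014038)
 yellow 21 [-0.4394 -0.2816  0.1754]
```

View pics/crop1.png

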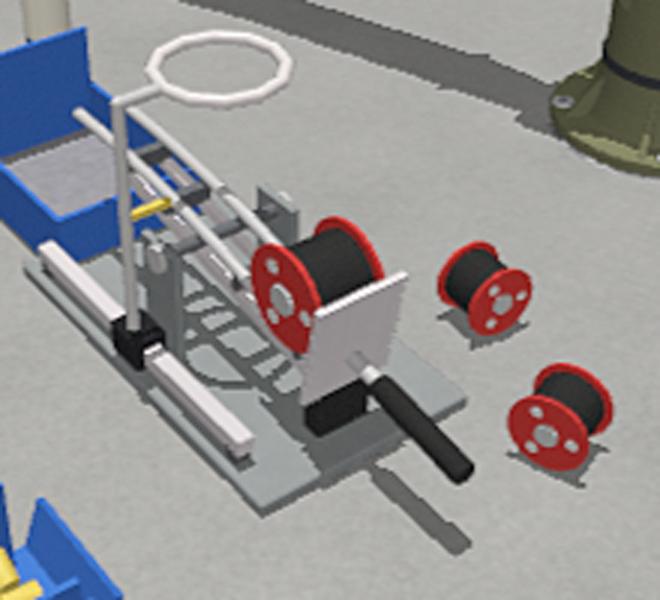

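The crop confirms it: the roller on the rails, at crop (318,285), has flanges about 80 mm across by depth. The two on the table, at (485,290) and (560,415), measure about 62 mm. The lever grip's middle is at about (0.560, 0.253, 0.07), and the ring's centre is at (0.558, 0.014). The rig's yaw is about 0, the hinge sits at y≈0.009, and these agree with the given sizes. I'll move up and turn first.

```bash
python3 -m jog '[[1,0,0,-0.35,-0.14],[1,0,0,-0.35,-0.14],[1,0,0,-0.35,-0.14],[1,0,0,-0.35,-0.14],[1,0,0,-0.35,-0.14],[1,0,0,-0.35,-0.14],[1,0,0,-0.35,-0.14],[1,0,0,-0.35,-0.14],[1,0,0,-0.35,-0.14],[1,0,0,-0.35,-0.14],[1,0,0,-0.35,-0.14],[1,0,0,-0.35,-0.13]]' 15
```

```text
time_s: 1.1
tool_pos: [0.1662, -0.6281, 0.3232]
tool_rot: [-180.0, -0.1, 90.3]
force: [-0.1, -0.5, -0.9]
grip_width: 0.087
grasp_force: 0.0
```

```bash
python3 -m jog '[[1,1,0.67,0,0],[1,1,0.67,0,0],[1,1,0.67,0,0],[1,1,0.67,0,0],[1,1,0.67,0,0],[1,1,0.67,0,0],[1,1,0.67,0,0],[1,1,0.67,0,0],[1,1,0.67,0,0],[1,1,0.67,0,0],[1,1,0.67,0,0],[1,1,0.67,0,0]]'
python3 -m jog '[[1,1,0.67,0,0],[1,1,0.67,0,0],[1,1,0.67,0,0],[1,1,0.67,0,0],[1,1,0.67,0,0],[1,1,0.67,0,0],[1,1,0.67,0,0],[1,1,0.28,0,0],[1,1,0.28,0,0],[1,1,0.28,0,0],[1,1,0.28,0,0],[1,1,0.28,0,0]]'
python3 -m jog '[[1,1,0.28,0,0],[1,1,0.28,0,0],[1,1,0.28,0,0],[1,1,0.28,0,0],[1,1,0.28,0,0],[1,1,0.28,0,0],[1,1,0.28,0,0],[1,1,0.28,0,0],[1,1,0.28,0,0],[1,1,0.28,0,0],[1,1,0.28,0,0],[1,1,0.28,0,0]]'
```

```text
time_s: 2.1
tool_pos: [0.3276, -0.3872, 0.3232]
tool_rot: [-180.0, -0.0, 90.0]
force: [0.2, -0.1, 0.0]
grip_width: 0.0872
grasp_force: 0.0
time_s: 3.1
tool_pos: [0.449, -0.1474, 0.3232]
tool_rot: [-180.0, 0.0, 90.0]
force: [0.1, 0.3, 0.0]
grip_width: 0.0871
grasp_force: 0.0
time_s: 4.1
tool_pos: [0.5163, 0.0923, 0.3232]
tool_rot: [-180.0, 0.0, 90.0]
force: [-0.4, 0.6, 0.2]
grip_width: 0.0869
grasp_force: 0.0
```

```bash
python3 -m jog '[[1,1,0.27,0,0],[1,1,0.27,0,0],[1,1,0.27,0,0],[1,1,0.27,0,0],[1,1,0.27,0,0],[1,1,0.27,0,0],[1,1,0.27,0,0],[1,1,0.27,0,0],[1,0.15,0,1,0],[1,0,0,1,0],[1,0,0,1,0],[1,0,0,1,0]]'
python3 -m jog '[[1,0,0,1,0],[1,0,0,1,0],[1,0,0,1,0],[1,0,0,0.5,0],[1,0,0,0,0]]'
python3 - <<'E'
from h import *
from cell import env, read_camera
o=env.get_obs(); p=np.array(o["tool_pos"]); from scipy.spatial.transform import Rotation as R
T=np.eye(4); T[:3,:3]=R.from_euler("xyz",o["tool_rot"],degrees=True).as_matrix(); T[:3,3]=p
c=read_camera("wrist"); c["world_from_camera"]=T@c["T_tool_cam"]; P=cloud(c)
cv2.imwrite("pics/wrist1.png",c["color"][:,:,::-1])
m=(c["color"].max(2)<80)&(abs(P[...,0]-.56)<.03)&(abs(P[...,1]-.255)<.06)&(P[...,2]>.05)&(P[...,2]<.1)
q=P[m]; print(p,len(q)); 
if len(q): print(np.percentile(q,[2,50,98],axis=0).round(4))
E
```

```text
time_s: 5.1
tool_pos: [0.5593, 0.2546, 0.2421]
tool_rot: [-180.0, 0.0, 90.0]
force: [0.7, -0.0, -1.0]
grip_width: 0.0869
grasp_force: 0.0
time_s: 5.52
tool_pos: [0.5583, 0.2533, 0.1707]
tool_rot: [-179.7, 0.1, 90.0]
force: [-1.4, 0.6, 0.1]
grip_width: 0.0876
grasp_force: 0.0
[0.55827355 0.2532519  0.17065332] 2722
[[0.5466 0.2224 0.0678]
 [0.5566 0.261  0.0767]
 [0.5657 0.2982 0.0846]]
```

View pics/wrist1.png

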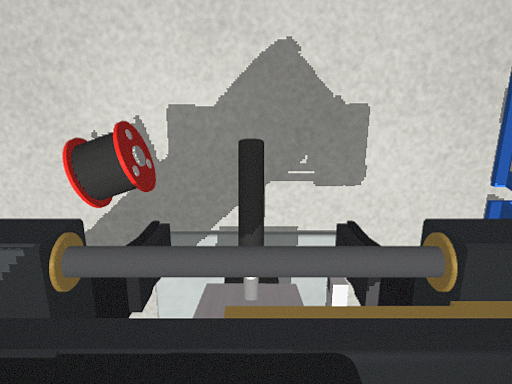

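The wrist view shows the black lever at column 251 (rows 140 to 285), centred between the jaws. Its axis is at x≈0.557. I'll descend and grip.

```bash
python3 -m jog '[[1,0,-0.05,1,0],[1,0,0,1,0],[1,0,0,1,0],[1,0,0,1,0],[1,0,0,0.8,0],[0.6,0,0,0.4,0],[0.1,0,0,0,0],[0,0,0,0,0],[0,0,0,0,0],[0,0,0,0,0]]' 15
python3 - <<'E'
from cell import env
for k in range(1): print(env.get_obs())
E
```

```text
time_s: 6.4
tool_pos: [0.5596, 0.255, 0.0711]
tool_rot: [179.9, -0.0, 90.0]
force: [-0.6, -0.0, 0.7]
grip_width: 0.0616
grasp_force: 0.0
{'time_s': 6.4, 'qpos': array([ 14.06019926,  31.85760136, -52.77772249,  97.54484456,
        27.78326099,  64.53342337, -46.86145954]), 'joint_velocities': array([ 0.09817862, -0.03971006,  0.18307512,  0.33401526,  0.08677882,
       -0.16354396, -0.07735686]), 'effort': array([ 3.86654487e-03, -4.43011487e+01, -1.29427627e+01, -2.54712474e+01,
       -5.80856495e-02, -2.86936399e-02,  1.74570006e-03]), 'tool_pos': array([0.55957461, 0.25502732, 0.07106957]), 'tool_rot': array([ 1.79869362e+02, -4.69537004e-02,  8.99717758e+01]), 'force': array([-0.5634062 , -0.03140945,  0.72282169]), 'wrist_torque': array([-0.03878956, -0.06917145, -0.04016065]), 'grasp_force': 0.0, 'grip_width': 0.06155942612529094}
```

```bash
python3 -m jog '[[0,0,-0.1,0.2,0],[0,0,0,0,0],[0,0,0,0,0],[0,0,0,0,0],[0,0,0,0,0],[0,0,0,0,0],[0,0,0,0,0],[0,0,0,0,0],[0,0,0,0,0],[0,0,0,0,0]]'
```

```text
time_s: 7.23
tool_pos: [0.5563, 0.2545, 0.0655]
tool_rot: [-180.0, 0.0, 90.0]
force: [-2.0, -0.1, 1.4]
grip_width: 0.0189
grasp_force: 15.0
```

```bash
cat > trk.py <<'E'
from h import *
from cell import env, read_camera
from scipy.optimize import brentq, least_squares
XC=.5575; HY=.009; Z0=.0655; R_=.247
def tilt(z): return brentq(lambda t:R_*(np.sin(t)+np.sin(.17))+.012*(np.cos(t)-np.cos(.17))-(z-Z0),-.4,.5)
def zt(t): return Z0+R_*(np.sin(t)+np.sin(.17))+.012*(np.cos(t)-np.cos(.17))
def look(n,save=None):
    o=env.get_obs(); c=read_camera(n)
    if save: cv2.imwrite(save,c["color"][:,:,::-1])
    P=cloud(c); I=c["color"].astype(int)
    m=(I[...,0]>110)&(I[...,1]<75)&(I[...,2]<75)&(P[...,0]>XC+.018)&(P[...,0]<XC+.05)&(P[...,1]>-.35)&(P[...,1]<.2)&(P[...,2]>.03)&(P[...,2]<.2)
    m=cv2.morphologyEx(m.astype(np.uint8),cv2.MORPH_CLOSE,np.ones((5,5)))
    v,u=np.nonzero(m)
    if len(u)<15: return o["time_s"],np.nan,np.nan,np.nan,o
    T=c["world_from_camera"]; K=c["mtx"]; d=np.c_[(u-K[0,2])/K[0,0],(v-K[1,2])/K[1,1],np.ones(len(u))]@T[:3,:3].T
    q=T[:3,3]+d*((XC+.031-T[0,3])/d[:,:1])
    (y,z),r=cv2.minEnclosingCircle(q[:,1:].astype(np.float32)*1000)
    return o["time_s"],y/1e3,z/1e3,r/1e3,o
def ytrack(yw,t):  # world y of centre -> y along track
    return brentq(lambda y: HY+y*np.cos(t)-(.051-y*y/2.2)*np.sin(t)-yw,-.5,.5)
BIAS={"scene":0,"side":0}
def status(seq=("scene","side","scene","side"),save=None):
    L=[]
    for i,n in enumerate(seq):
        s,y,z,r,o=look(n,save if i==0 else None); t=tilt(o["tool_pos"][2]); y-=BIAS[n]
        yt=ytrack(y,t) if y==y else np.nan; L.append((s,yt))
        print(f"{s:.2f} {n} yw={y:.4f} z={z:.4f} r={r:.4f} | toolz={o['tool_pos'][2]:.4f} fz={o['force'][2]:.1f} tilt={t:.4f} yt={yt:.4f} excess={t-yt/1.1:.4f}")
    L=np.array(L); print("v=%.4f"%np.polyfit(L[:,0],L[:,1],1)[0],"y=%.4f"%L[:,1].mean())
    return L[:,1].mean(),t
def hop(y0,y1,T,t0,f=.012,n=None):
    "rows (tool z shares) for a min-jerk hop over T rows, starting at tilt t0"
    k=np.arange(1,T+1)/T-.5/T; D=y1-y0; tau=T/12
    y=y0+D*(10*k**3-15*k**4+6*k**5); a=D/tau**2*(60*k-180*k**2+120*k**3)
    t=y/1.1-np.sign(D)*f-a/6.3; t=np.r_[t0,t,y1/1.1]; z=np.array([zt(x) for x in t])
    print("tilts",t.round(3).tolist()); print("rows z",(-np.diff(z)/.02).round(2).tolist())
E
python3 -c "
from trk import *
status(('scene','side'))"
python3 -m jog '[[0,0,0,-0.1,0],[0,0,0,-0.3,0],[0,0,0,-0.3,0],[0,0,0,-0.3,0],[0,0,0,-0.3,0],[0,0,0,-0.3,0],[0,0,0,-0.3,0],[0,0,0,-0.3,0],[0,0,0,-0.3,0],[0,0,0,-0.3,0],[0,0,0,-0.3,0],[0,0,0,-0.1,0]]'
python3 -c "
from trk import *
status(('scene','side','scene','side'),'pics/s2.png')"
```

```text
7.23 scene yw=0.1318 z=0.1326 r=0.0445 | toolz=0.0655 fz=1.4 tilt=-0.1701 yt=0.1169 excess=-0.2763
7.28 side yw=0.1405 z=0.1288 r=0.0453 | toolz=0.0655 fz=1.6 tilt=-0.1700 yt=0.1259 excess=-0.2845
v=0.1807 y=0.1214
time_s: 8.33
tool_pos: [0.5563, 0.2533, 0.1301]
tool_rot: [-179.9, 0.1, 89.9]
force: [-2.4, -0.1, -4.3]
grip_width: 0.0193
grasp_force: 15.0
8.33 scene yw=0.1210 z=0.1635 r=0.0443 | toolz=0.1301 fz=-4.3 tilt=0.0919 yt=0.1166 excess=-0.0141
8.38 side yw=0.1292 z=0.1597 r=0.0452 | toolz=0.1300 fz=-3.8 tilt=0.0914 yt=0.1248 excess=-0.0220
8.43 scene yw=0.1217 z=0.1633 r=0.0446 | toolz=0.1295 fz=-4.1 tilt=0.0894 yt=0.1171 excess=-0.0171
8.48 side yw=0.1292 z=0.1597 r=0.0452 | toolz=0.1291 fz=-4.6 tilt=0.0881 yt=0.1246 excess=-0.0252
v=0.0326 y=0.1208
```

View pics/s2.png

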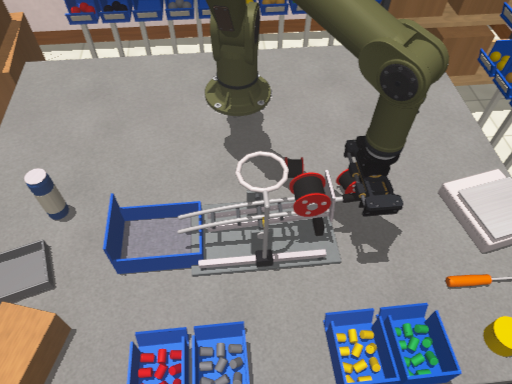

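The scene view shows the roller still against the end stop at (312,195), the lever held up, and the ring undisturbed at (262,172). The camera offset fits a flange plane about 3.5 mm nearer, so I'll correct the calibration and ramp up towards breakaway.

```bash
sed -i 's/^XC=.*/XC=.5540; HY=.0105; Z0=.0655; R_=.247/; s/^BIAS=.*/BIAS={"scene":-.0014,"side":.0014}/' trk.py
python3 -m jog '[[0,0,0,-0.12,0],[0,0,0,-0.12,0],[0,0,0,-0.04,0]]'
python3 -c "
from trk import *
y,t=status(('scene','side'))"
python3 -m jog '[[0,0,0,-0.03,0],[0,0,0,-0.03,0],[0,0,0,-0.03,0]]'
python3 -c "
from trk import *
y,t=status(('scene','side'))
hop(y,.095,8,t)"
```

```text
time_s: 8.78
tool_pos: [0.5563, 0.2527, 0.1347]
tool_rot: [-179.9, 0.2, 89.9]
force: [-4.3, -3.6, -4.3]
grip_width: 0.0193
grasp_force: 15.0
8.78 scene yw=0.1235 z=0.1611 r=0.0451 | toolz=0.1347 fz=-4.3 tilt=0.1108 yt=0.1186 excess=0.0030
8.83 side yw=0.1231 z=0.1570 r=0.0457 | toolz=0.1347 fz=-4.4 tilt=0.1109 yt=0.1183 excess=0.0034
v=-0.0075 y=0.1184
time_s: 9.13
tool_pos: [0.5563, 0.2525, 0.1362]
tool_rot: [-179.9, 0.2, 89.9]
force: [-3.6, -4.3, -4.0]
grip_width: 0.0188
grasp_force: 15.0
9.13 scene yw=0.1241 z=0.1615 r=0.0452 | toolz=0.1362 fz=-4.0 tilt=0.1171 yt=0.1197 excess=0.0084
9.18 side yw=0.1215 z=0.1589 r=0.0456 | toolz=0.1364 fz=-3.6 tilt=0.1176 yt=0.1170 excess=0.0112
v=-0.0525 y=0.1183
tilts [0.118, 0.145, 0.166, 0.156, 0.127, 0.091, 0.062, 0.052, 0.073, 0.086]
rows z [-0.34, -0.25, 0.12, 0.36, 0.44, 0.36, 0.12, -0.26, -0.17]
```

```bash
python3 -c "
from trk import *
hop(.118,.093,11,.1176)"
```

```text
tilts [0.118, 0.13, 0.143, 0.145, 0.137, 0.124, 0.108, 0.092, 0.078, 0.071, 0.073, 0.085, 0.085]
rows z [-0.16, -0.15, -0.02, 0.09, 0.16, 0.2, 0.2, 0.16, 0.09, -0.02, -0.16, 0.01]
```

```bash
python3 -m jog '[[0,0,0,-0.16,0],[0,0,0,-0.15,0],[0,0,0,-0.02,0],[0,0,0,0.09,0],[0,0,0,0.16,0],[0,0,0,0.2,0],[0,0,0,0.2,0],[0,0,0,0.12,0]]'
python3 -c "
from trk import *
y,t=status(('scene','side','scene'))
print(t,[(a,round(zt(a/1.1),4)) for a in (y,y-.005,y-.01)])"
```

```text
time_s: 9.9
tool_pos: [0.5563, 0.2538, 0.1277]
tool_rot: [-179.9, 0.1, 90.0]
force: [-5.1, -1.9, -3.4]
grip_width: 0.0192
grasp_force: 15.0
9.90 scene yw=0.1015 z=0.1577 r=0.0450 | toolz=0.1277 fz=-3.4 tilt=0.0822 yt=0.0951 excess=-0.0043
9.95 side yw=0.1003 z=0.1540 r=0.0455 | toolz=0.1274 fz=-3.4 tilt=0.0811 yt=0.0939 excess=-0.0043
10.00 scene yw=0.0988 z=0.1579 r=0.0450 | toolz=0.1277 fz=-3.1 tilt=0.0823 yt=0.0925 excess=-0.0018
v=-0.0266 y=0.0939
0.0822511050014012 [(np.float64(0.09385217619899978), np.float64(0.1285)), (np.float64(0.08885217619899978), np.float64(0.1274)), (np.float64(0.08385217619899979), np.float64(0.1262))]
```

```bash
cat >> trk.py <<'E'
def hopv(y0,v0,y1,T,t0,f=.012):
    tau=T/12; M=np.array([[tau**3,tau**4,tau**5],[3*tau**2,4*tau**3,5*tau**4],[6*tau,12*tau**2,20*tau**3]])
    c=np.linalg.solve(M,[y1-y0-v0*tau,-v0,0]); s=(np.arange(T)+.5)/12
    y=y0+v0*s+c[0]*s**3+c[1]*s**4+c[2]*s**5; a=6*c[0]*s+12*c[1]*s**2+20*c[2]*s**3
    t=np.r_[t0,y/1.1-np.sign(y1-y0)*f-a/6.3,y1/1.1]; z=np.array([zt(x) for x in t])
    print("y",y.round(3).tolist()); print("tilts",t.round(3).tolist()); print("rows z",(-np.diff(z)/.02).round(2).tolist())
E
python3 -c "
from trk import *
hopv(.091,-.022,.055,11,.0823)"
```

```text
y [0.09, 0.088, 0.085, 0.08, 0.075, 0.07, 0.065, 0.06, 0.057, 0.056, 0.055]
tilts [0.082, 0.104, 0.114, 0.113, 0.103, 0.088, 0.07, 0.052, 0.039, 0.032, 0.035, 0.049, 0.05]
rows z [-0.27, -0.12, 0.02, 0.12, 0.19, 0.22, 0.21, 0.17, 0.08, -0.03, -0.18, -0.01]
```

```bash
python3 -m jog '[[0,0,0,-0.27,0],[0,0,0,-0.12,0],[0,0,0,0.02,0],[0,0,0,0.12,0],[0,0,0,0.19,0],[0,0,0,0.22,0],[0,0,0,0.21,0],[0,0,0,0.15,0]]'
python3 -c "
from trk import *
y,t=status(('scene','side'))
for v in (-.03,-.045): hopv(y+v*.07,v,.05,6,t)"
```

```text
time_s: 10.72
tool_pos: [0.5563, 0.2549, 0.1181]
tool_rot: [-180.0, -0.0, 90.0]
force: [-6.1, -1.7, -2.8]
grip_width: 0.0191
grasp_force: 15.0
10.72 scene yw=0.0752 z=0.1548 r=0.0449 | toolz=0.1181 fz=-2.8 tilt=0.0430 yt=0.0669 excess=-0.0178
10.77 side yw=0.0746 z=0.1520 r=0.0462 | toolz=0.1176 fz=-3.5 tilt=0.0412 yt=0.0662 excess=-0.0190
v=-0.0130 y=0.0665
y [0.063, 0.06, 0.057, 0.053, 0.051, 0.05]
tilts [0.041, 0.082, 0.081, 0.06, 0.036, 0.023, 0.036, 0.045]
rows z [-0.5, 0.01, 0.25, 0.3, 0.16, -0.17, -0.11]
y [0.062, 0.058, 0.055, 0.052, 0.051, 0.05]
tilts [0.041, 0.067, 0.056, 0.044, 0.035, 0.034, 0.046, 0.045]
rows z [-0.31, 0.13, 0.15, 0.11, 0.01, -0.14, 0.0]
```

```bash
python3 -c "
from trk import *
hopv(.065,-.01,.033,11,.0412)"
```

```text
y [0.065, 0.063, 0.061, 0.057, 0.053, 0.048, 0.043, 0.038, 0.035, 0.034, 0.033]
tilts [0.041, 0.082, 0.095, 0.095, 0.086, 0.071, 0.053, 0.035, 0.02, 0.013, 0.015, 0.029, 0.03]
rows z [-0.51, -0.15, -0.0, 0.11, 0.19, 0.23, 0.22, 0.18, 0.09, -0.03, -0.18, -0.01]
```

```bash
python3 -m jog '[[0,0,0,-0.51,0],[0,0,0,-0.15,0],[0,0,0,0,0],[0,0,0,0.11,0],[0,0,0,0.19,0],[0,0,0,0.22,0],[0,0,0,0.2,0],[0,0,0,0.15,0]]'
python3 -c "
from trk import *
y,t=status(('scene','side'))
for v in (-.02,-.04): hopv(y+v*.07,v,.03,6,t)"
```

```text
time_s: 11.48
tool_pos: [0.5564, 0.2552, 0.1147]
tool_rot: [-180.0, -0.0, 90.0]
force: [-5.9, -0.9, -3.0]
grip_width: 0.0192
grasp_force: 15.0
11.48 scene yw=0.0531 z=0.1544 r=0.0449 | toolz=0.1147 fz=-3.0 tilt=0.0292 yt=0.0440 excess=-0.0109
11.53 side yw=0.0535 z=0.1505 r=0.0457 | toolz=0.1142 fz=-3.4 tilt=0.0273 yt=0.0444 excess=-0.0131
v=0.0071 y=0.0442
y [0.042, 0.04, 0.037, 0.033, 0.031, 0.03]
tilts [0.027, 0.066, 0.069, 0.048, 0.021, 0.005, 0.017, 0.027]
rows z [-0.48, -0.03, 0.26, 0.33, 0.2, -0.15, -0.12]
y [0.04, 0.037, 0.034, 0.032, 0.03, 0.03]
tilts [0.027, 0.046, 0.036, 0.026, 0.02, 0.02, 0.03, 0.027]
rows z [-0.23, 0.12, 0.12, 0.08, -0.0, -0.12, 0.03]
```

```bash
python3 -m jog '[[0,0,0,-0.12,0],[0,0,0,0,0]]'
python3 -c "
from trk import *
y,t=status(('scene','side','scene','side'))"
```

```text
time_s: 11.75
tool_pos: [0.5564, 0.255, 0.1173]
tool_rot: [-180.0, -0.0, 90.0]
force: [-5.5, -0.9, -2.1]
grip_width: 0.019
grasp_force: 15.0
11.75 scene yw=0.0517 z=0.1559 r=0.0448 | toolz=0.1173 fz=-2.1 tilt=0.0399 yt=0.0433 excess=0.0005
11.80 side yw=0.0510 z=0.1515 r=0.0464 | toolz=0.1172 fz=-3.1 tilt=0.0394 yt=0.0425 excess=0.0008
11.85 scene yw=0.0517 z=0.1559 r=0.0448 | toolz=0.1171 fz=-2.4 tilt=0.0391 yt=0.0432 excess=-0.0002
11.90 side yw=0.0510 z=0.1515 r=0.0464 | toolz=0.1171 fz=-2.3 tilt=0.0390 yt=0.0425 excess=0.0004
v=-0.0032 y=0.0429
```

```bash
python3 -c "
from trk import *
hopv(.043,0,.015,11,.039)"
```

```text
y [0.043, 0.042, 0.041, 0.038, 0.034, 0.029, 0.024, 0.02, 0.017, 0.016, 0.015]
tilts [0.039, 0.064, 0.078, 0.079, 0.071, 0.057, 0.038, 0.02, 0.005, -0.003, -0.001, 0.013, 0.014]
rows z [-0.3, -0.17, -0.02, 0.1, 0.18, 0.22, 0.22, 0.18, 0.1, -0.02, -0.17, -0.01]
```

```bash
python3 -m jog '[[0,0,0,-0.3,0],[0,0,0,-0.17,0],[0,0,0,-0.02,0],[0,0,0,0.1,0],[0,0,0,0.18,0],[0,0,0,0.22,0],[0,0,0,0.22,0],[0,0,0,0.14,0],[0,0,0,0.02,0],[0,0,0,0,0]]'
python3 -c "
from trk import *
y,t=status(('scene','side','scene'),'pics/s3.png')
for v in (0,-.02): hopv(y+v*.07,v,.004,8,t)"
```

```text
time_s: 12.78
tool_pos: [0.5564, 0.2556, 0.1093]
tool_rot: [-180.0, -0.1, 90.0]
force: [-6.9, 1.2, -2.7]
grip_width: 0.0188
grasp_force: 15.0
12.78 scene yw=0.0181 z=0.1544 r=0.0450 | toolz=0.1093 fz=-2.7 tilt=0.0076 yt=0.0080 excess=0.0003
12.83 side yw=0.0148 z=0.1523 r=0.0457 | toolz=0.1094 fz=-2.7 tilt=0.0079 yt=0.0047 excess=0.0037
12.88 scene yw=0.0141 z=0.1547 r=0.0447 | toolz=0.1095 fz=-2.7 tilt=0.0081 yt=0.0041 excess=0.0044
v=-0.0394 y=0.0056
y [0.006, 0.005, 0.005, 0.005, 0.005, 0.004, 0.004, 0.004]
tilts [0.008, 0.019, 0.02, 0.02, 0.018, 0.015, 0.013, 0.012, 0.014, 0.004]
rows z [-0.13, -0.02, 0.01, 0.02, 0.03, 0.02, 0.01, -0.02, 0.13]
y [0.003, 0.002, 0.002, 0.002, 0.002, 0.003, 0.004, 0.004]
tilts [0.008, 0.006, -0.004, -0.004, 0.002, 0.011, 0.02, 0.024, 0.021, 0.004]
rows z [0.02, 0.12, 0.0, -0.08, -0.11, -0.11, -0.05, 0.04, 0.22]
```

```bash
python3 -m jog '[[0,0,0,0.42,0],[0,0,0,0,0],[0,0,0,-0.27,0]]'
python3 -c "
from trk import *
y,t=status(('scene','side','scene'))
print(t-y/1.1)"
```

```text
time_s: 13.18
tool_pos: [0.5564, 0.2557, 0.1056]
tool_rot: [-180.0, -0.1, 90.0]
force: [-5.1, 1.5, -1.9]
grip_width: 0.0192
grasp_force: 15.1
13.18 scene yw=0.0126 z=0.1547 r=0.0446 | toolz=0.1056 fz=-1.9 tilt=-0.0076 yt=0.0017 excess=-0.0091
13.23 side yw=0.0132 z=0.1522 r=0.0464 | toolz=0.1072 fz=-1.6 tilt=-0.0010 yt=0.0026 excess=-0.0034
13.28 scene yw=0.0141 z=0.1547 r=0.0447 | toolz=0.1071 fz=-3.0 tilt=-0.0015 yt=0.0036 excess=-0.0048
v=0.0183 y=0.0026
-0.003955137258337303
```

```bash
python3 -m jog '[[0,0,0,-0.09,0],[0,0,0,0,0]]'
python3 -c "
from trk import *
y,t=status(('scene','side','scene','side'),'pics/s4.png')
c=cv2.imread('pics/s4.png'); cv2.imwrite('pics/crop2.png',cv2.resize(c[130:290,170:370],None,fx=4,fy=3.7,interpolation=2))"
```

```text
time_s: 13.5
tool_pos: [0.5564, 0.2556, 0.1087]
tool_rot: [180.0, -0.1, 90.0]
force: [-6.6, 1.3, -2.1]
grip_width: 0.0192
grasp_force: 15.0
13.50 scene yw=0.0149 z=0.1547 r=0.0449 | toolz=0.1087 fz=-2.1 tilt=0.0048 yt=0.0046 excess=0.0006
13.55 side yw=0.0144 z=0.1515 r=0.0465 | toolz=0.1086 fz=-3.4 tilt=0.0044 yt=0.0041 excess=0.0007
13.60 scene yw=0.0149 z=0.1547 r=0.0449 | toolz=0.1085 fz=-3.0 tilt=0.0043 yt=0.0046 excess=0.0001
13.65 side yw=0.0144 z=0.1515 r=0.0465 | toolz=0.1085 fz=-2.8 tilt=0.0042 yt=0.0041 excess=0.0005
v=-0.0023 y=0.0044
```

View pics/crop2.png

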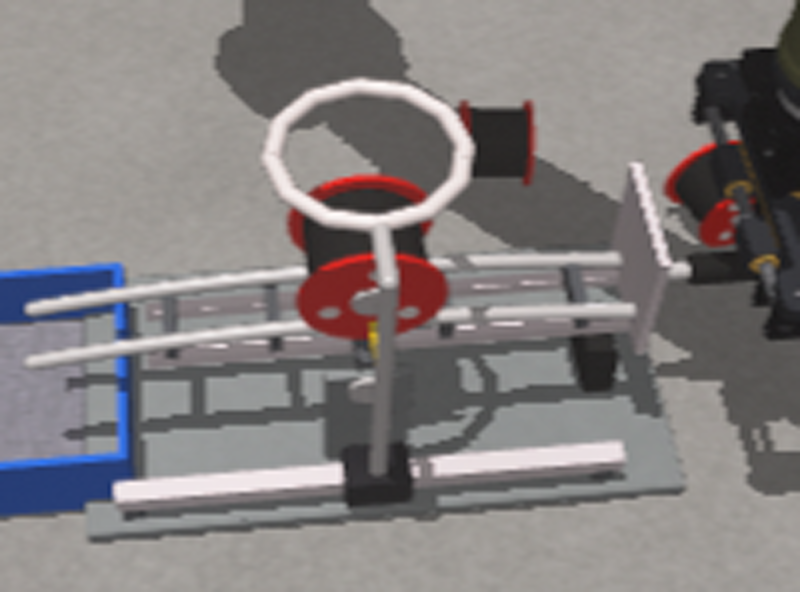

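The crop shows the roller's near flange centred at crop (373,297), directly over the yellow pointer at (375,335) and under the ring. It measures y=0.0147 against 0.0143 for the mark, and it is at rest. I'll hold here.

```bash
python3 -m jog '[[0,0,0,0,0],[0,0,0,0,0],[0,0,0,0,0],[0,0,0,0,0],[0,0,0,0,0],[0,0,0,0,0]]' >/dev/null
python3 -c "
from trk import *
status(('scene','side'))"
python3 -m jog '[[0,0,0,0,0],[0,0,0,0,0],[0,0,0,0,0],[0,0,0,0,0],[0,0,0,0,0],[0,0,0,0,0],[0,0,0,0,0],[0,0,0,0,0],[0,0,0,0,0],[0,0,0,0,0],[0,0,0,0,0],[0,0,0,0,0]]'>/dev/null
python3 -c "
from trk import *
status(('scene','side'))"
```

```text
14.20 scene yw=0.0149 z=0.1547 r=0.0449 | toolz=0.1085 fz=-2.4 tilt=0.0041 yt=0.0046 excess=-0.0001
14.25 side yw=0.0144 z=0.1515 r=0.0465 | toolz=0.1085 fz=-2.7 tilt=0.0041 yt=0.0041 excess=0.0004
v=-0.0106 y=0.0043
15.30 scene yw=0.0149 z=0.1547 r=0.0449 | toolz=0.1085 fz=-2.7 tilt=0.0041 yt=0.0046 excess=-0.0001
15.35 side yw=0.0144 z=0.1515 r=0.0465 | toolz=0.1084 fz=-2.7 tilt=0.0040 yt=0.0041 excess=0.0003
v=-0.0107 y=0.0043
```

```bash
python3 -m jog '[[0,0,0,0,0],[0,0,0,0,0],[0,0,0,0,0],[0,0,0,0,0],[0,0,0,0,0],[0,0,0,0,0],[0,0,0,0,0],[0,0,0,0,0],[0,0,0,0,0],[0,0,0,0,0],[0,0,0,0,0],[0,0,0,0,0]]'>/dev/null
python3 -m jog '[[0,0,0,0,0],[0,0,0,0,0],[0,0,0,0,0],[0,0,0,0,0],[0,0,0,0,0],[0,0,0,0,0],[0,0,0,0,0],[0,0,0,0,0],[0,0,0,0,0],[0,0,0,0,0],[0,0,0,0,0],[0,0,0,0,0]]'>/dev/null
python3 -m jog '[[0,0,0,0,0],[0,0,0,0,0],[0,0,0,0,0],[0,0,0,0,0],[0,0,0,0,0],[0,0,0,0,0],[0,0,0,0,0],[0,0,0,0,0],[0,0,0,0,0],[0,0,0,0,0]]'>/dev/null
python3 -c "
from trk import *
status(('scene','side'))
hopv(.0044,0,-.03,11,.0042)"
```

```text
18.23 scene yw=0.0149 z=0.1547 r=0.0449 | toolz=0.1084 fz=-2.9 tilt=0.0040 yt=0.0046 excess=-0.0002
18.28 side yw=0.0144 z=0.1515 r=0.0465 | toolz=0.1085 fz=-3.0 tilt=0.0040 yt=0.0041 excess=0.0003
v=-0.0105 y=0.0043
y [0.004, 0.004, 0.002, -0.002, -0.007, -0.013, -0.019, -0.024, -0.027, -0.029, -0.03]
tilts [0.004, 0.031, 0.049, 0.051, 0.041, 0.023, 0.0, -0.022, -0.04, -0.05, -0.048, -0.031, -0.027]
rows z [-0.33, -0.21, -0.03, 0.12, 0.22, 0.28, 0.28, 0.22, 0.12, -0.03, -0.22, -0.04]
```

Held for about 5 s with no drift. Now I'll tip it onward with controlled speed.

```bash
cat >> trk.py <<'E'
def hopg(y0,v0,y1,v1,T,t0,f=.012):
    tau=T/12; M=np.array([[tau**3,tau**4,tau**5],[3*tau**2,4*tau**3,5*tau**4],[6*tau,12*tau**2,20*tau**3]])
    c=np.linalg.solve(M,[y1-y0-v0*tau,v1-v0,0]); s=(np.arange(T)+.5)/12
    y=y0+v0*s+c[0]*s**3+c[1]*s**4+c[2]*s**5; a=6*c[0]*s+12*c[1]*s**2+20*c[2]*s**3; v=v0+3*c[0]*s**2+4*c[1]*s**3+5*c[2]*s**4
    t=np.r_[t0,np.maximum(y/1.1+f-a/6.3,-.168)]; z=np.array([zt(x) for x in t])
    print("y",y.round(3).tolist()); print("v",v.round(3).tolist()); print("tilts",t.round(3).tolist()); print("rows z",(-np.diff(z)/.02).round(2).tolist())
E
python3 -c "
from trk import *
hopg(.0044,0,-.045,-.12,10,.004)"
```

```text
y [0.004, 0.004, 0.003, 0.001, -0.002, -0.007, -0.014, -0.021, -0.03, -0.04]
v [-0.001, -0.007, -0.018, -0.033, -0.05, -0.068, -0.085, -0.1, -0.112, -0.119]
tilts [0.004, 0.022, 0.032, 0.04, 0.044, 0.044, 0.04, 0.031, 0.019, 0.003, -0.018]
rows z [-0.22, -0.13, -0.09, -0.05, 0.0, 0.05, 0.1, 0.15, 0.2, 0.25]
```

```bash
python3 -m jog '[[0,0,0,-0.22,0],[0,0,0,-0.13,0],[0,0,0,-0.09,0],[0,0,0,-0.05,0],[0,0,0,0,0],[0,0,0,0.05,0],[0,0,0,0.1,0],[0,0,0,0.15,0],[0,0,0,0.2,0],[0,0,0,0.25,0]]'
python3 -c "
from trk import *
y,t=status(('scene','side'))
for v in (-.08,-.12,-.16): print(v); hopg(y+v*.075,v,-.185,-.15,10,t)"
```

```text
time_s: 19.17
tool_pos: [0.5564, 0.2558, 0.1034]
tool_rot: [180.0, -0.1, 90.0]
force: [-6.1, 1.9, -1.8]
grip_width: 0.0191
grasp_force: 15.0
19.17 scene yw=-0.0301 z=0.1548 r=0.0447 | toolz=0.1034 fz=-1.8 tilt=-0.0165 yt=-0.0415 excess=0.0212
19.22 side yw=-0.0365 z=0.1515 r=0.0455 | toolz=0.1024 fz=-3.1 tilt=-0.0205 yt=-0.0480 excess=0.0231
v=-0.1311 y=-0.0447
-0.08
y [-0.054, -0.062, -0.072, -0.085, -0.1, -0.117, -0.134, -0.151, -0.165, -0.179]
v [-0.084, -0.107, -0.14, -0.171, -0.195, -0.205, -0.202, -0.188, -0.168, -0.153]
tilts [-0.021, -0.011, 0.013, 0.011, -0.011, -0.047, -0.088, -0.128, -0.159, -0.168, -0.168]
rows z [-0.12, -0.29, 0.03, 0.27, 0.44, 0.51, 0.49, 0.39, 0.11, -0.0]
-0.12
y [-0.059, -0.069, -0.081, -0.094, -0.108, -0.123, -0.138, -0.152, -0.166, -0.179]
v [-0.122, -0.133, -0.148, -0.163, -0.174, -0.179, -0.177, -0.169, -0.159, -0.151]
tilts [-0.021, -0.029, -0.024, -0.031, -0.048, -0.071, -0.098, -0.123, -0.144, -0.157, -0.16]
rows z [0.1, -0.06, 0.09, 0.21, 0.29, 0.32, 0.31, 0.26, 0.16, 0.03]
-0.16
y [-0.063, -0.077, -0.09, -0.103, -0.116, -0.129, -0.141, -0.154, -0.166, -0.179]
v [-0.16, -0.159, -0.157, -0.156, -0.154, -0.152, -0.151, -0.15, -0.15, -0.15]
tilts [-0.021, -0.047, -0.06, -0.073, -0.085, -0.096, -0.107, -0.118, -0.129, -0.139, -0.151]
rows z [0.32, 0.17, 0.16, 0.15, 0.14, 0.14, 0.13, 0.13, 0.13, 0.14]
```

```bash
python3 -m jog '[[0,0,0,0.2,0],[0,0,0,0.08,0],[0,0,0,0.13,0],[0,0,0,0.18,0],[0,0,0,0.2,0]]'
python3 -c "
from trk import *
y,t=status(('scene','side'))
for v in (-.12,-.18,-.24): print(v); hopg(y+v*.075,v,-.19,-.18,5,t)"
```

```text
time_s: 19.68
tool_pos: [0.5564, 0.2557, 0.0876]
tool_rot: [180.0, -0.1, 90.0]
force: [-5.9, 1.3, -1.6]
grip_width: 0.019
grasp_force: 15.0
19.68 scene yw=-0.0926 z=0.1577 r=0.0448 | toolz=0.0876 fz=-1.6 tilt=-0.0805 yt=-0.1072 excess=0.0169
19.73 side yw=-0.0966 z=0.1545 r=0.0460 | toolz=0.0867 fz=-2.6 tilt=-0.0839 yt=-0.1113 excess=0.0173
v=-0.0820 y=-0.1092
-0.12
y [-0.123, -0.135, -0.15, -0.167, -0.182]
v [-0.127, -0.162, -0.192, -0.197, -0.184]
tilts [-0.084, -0.051, -0.039, -0.09, -0.153, -0.168]
rows z [-0.41, -0.14, 0.63, 0.78, 0.18]
-0.18
y [-0.13, -0.144, -0.156, -0.169, -0.183]
v [-0.176, -0.156, -0.145, -0.156, -0.176]
tilts [-0.084, -0.137, -0.154, -0.13, -0.106, -0.124]
rows z [0.65, 0.22, -0.3, -0.3, 0.22]
-0.24
y [-0.137, -0.153, -0.163, -0.171, -0.183]
v [-0.224, -0.149, -0.099, -0.114, -0.167]
tilts [-0.084, -0.168, -0.168, -0.168, -0.058, -0.069]
rows z [1.04, -0.0, -0.0, -1.35, 0.13]
```

```bash
python3 -m jog '[[0,0,0,0.1,0],[0,0,0,0.12,0],[0,0,0,0.12,0],[0,0,0,0.12,0],[0,0,0,0.1,0]]'
python3 -c "
from trk import *
y,t=status(('scene','side'))"
```

```text
time_s: 20.2
tool_pos: [0.5564, 0.255, 0.0761]
tool_rot: [-180.0, -0.0, 90.0]
force: [-6.6, 1.0, -1.7]
grip_width: 0.0188
grasp_force: 15.0
20.20 scene yw=-0.1573 z=0.1629 r=0.0443 | toolz=0.0761 fz=-1.7 tilt=-0.1269 yt=-0.1739 excess=0.0312
20.25 side yw=-0.1624 z=0.1586 r=0.0468 | toolz=0.0757 fz=-1.8 tilt=-0.1285 yt=-0.1791 excess=0.0343
v=-0.1036 y=-0.1765
```

```bash
python3 -m jog '[[0,0,0,0,0],[0,0,0,0,0],[0,0,0,0,0],[0,0,0,0,0],[0,0,0,0,0],[0,0,0,0,0],[0,0,0,0,0],[0,0,0,0,0]]'
python3 -c "
from trk import *
y,t=status(('scene','side','scene'),'pics/s5.png')"
```

```text
time_s: 20.97
tool_pos: [0.5564, 0.255, 0.0761]
tool_rot: [-180.0, -0.0, 90.0]
force: [-6.5, 0.5, -2.8]
grip_width: 0.0189
grasp_force: 15.0
20.97 scene yw=-0.2855 z=0.0599 r=0.0430 | toolz=0.0761 fz=-2.8 tilt=-0.1271 yt=-0.2998 excess=0.1454
21.02 side yw=-0.2341 z=0.0793 r=0.1017 | toolz=0.0761 fz=-2.9 tilt=-0.1269 yt=-0.2495 excess=0.0999
21.07 scene yw=-0.2855 z=0.0599 r=0.0430 | toolz=0.0761 fz=-2.6 tilt=-0.1271 yt=-0.2997 excess=0.1454
v=0.0000 y=-0.2830
```

View pics/s5.png

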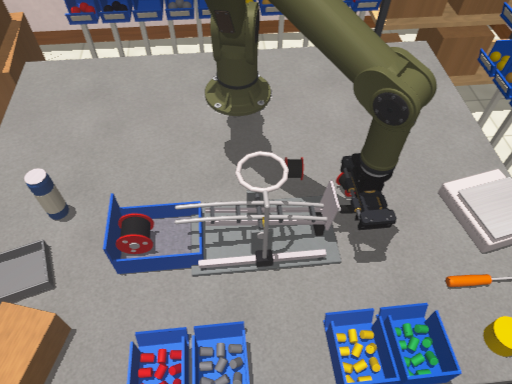

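The roller lies in the blue bin at (135,233), about 50 mm from the bin's centre in y and inside it. I'll lower the lever gently to its stop.

```bash
python3 -m jog '[[0,0,0,0.09,0],[0,0,0,0.09,0],[0,0,0,0.09,0],[0,0,0,0.09,0],[0,0,0,0.09,0],[0,0,0,0.06,0],[0,0,0,0.03,0],[0,0,0,0,0],[0,0,0,0,0]]'
```

```text
time_s: 21.87
tool_pos: [0.5564, 0.2539, 0.0654]
tool_rot: [-180.0, 0.1, 90.0]
force: [-7.5, -2.2, 0.4]
grip_width: 0.0191
grasp_force: 15.0
```

```bash
python3 -m jog '[[0,0,0,0.03,0],[0,0,0,0,0],[0.3,0,0,0,0],[0.6,0,0,0,0],[0.7,0,0,0,0],[0.7,0,0,0,0],[0.7,0,0,0,0],[0.7,0,0,0,0],[0.7,0,0,0,0],[0.7,0,0,0,0],[0.7,0,0,0,0]]'
python3 -m jog '[[0.7,0,0,-0.3,0],[0.7,0,0,-0.6,0],[0.7,0,0,-1,0],[0.7,0,0,-1,0],[0.7,0,0,-1,0],[0.7,0,0,-1,0],[0.7,0,0,-1,0],[0.7,0,0,-1,0],[0.7,0,0,-0.5,0],[0.7,0,0,0,0]]'
python3 -c "
from trk import *
s=look('scene','pics/s6.png'); print(s[:4])
c=read_camera('side'); P=cloud(c); I=c['color']; s=np.zeros(I.shape[:2],bool); s[250:292,300:340]=1
q=P[s&(I.max(2)<70)&(P[...,2]>.04)]; print(len(q),q.mean(0))
"
```

```text
time_s: 22.78
tool_pos: [0.5567, 0.2545, 0.0633]
tool_rot: [180.0, -0.0, 90.0]
force: [-0.3, -0.5, 0.0]
grip_width: 0.0602
grasp_force: 0.0
time_s: 23.62
tool_pos: [0.5578, 0.2557, 0.2148]
tool_rot: [179.7, -0.1, 90.0]
force: [0.5, 0.9, -0.2]
grip_width: 0.0612
grasp_force: 0.0
(23.6167, -0.2869456481933594, 0.059895088195800784, 0.043022842407226564)
402 [0.56065167 0.256655   0.07458174]
```

View pics/s6.png

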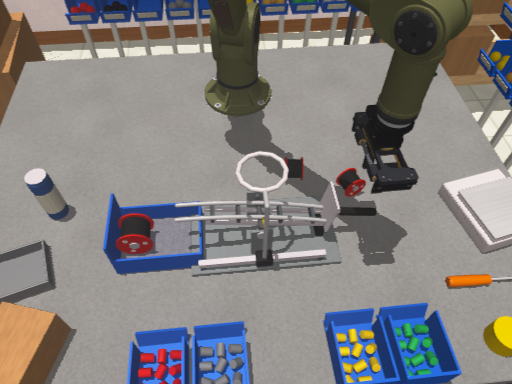

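The roller is at rest in the bin at (135,233) and the lever is back down at its starting height, at (357,209). The lamp hasn't moved, and the gripper is clear above the lever. I'll hand the job in.

```bash
python3 -c "
from cell import env
print(env.sign_off())"
```

```text
the job is handed in; nothing more can be done
None
```

The job is handed in: the roller stopped at the pointer for about 5 s and now lies in the blue bin, the lever is back on its stop and released, and the lamp did not move; no verdict came back.

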